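Centre a rocking footed cup on the kitchen scale and tare it

TASK

The small footed cup stands off to one side of the kitchen scale's round pan, where the scale weighs wrongly. Without gripping or lifting it, nudge it with light taps of the fingertips to the middle of the pan, so that its foot stands wholly inside the inner marked ring; it rocks easily, so do not tip it over, bang it or knock it off. Then let go of it and press the scale's round tare key down with a fingertip and release it, keeping off the oblong power key and leaving everything else on the counter where it is.

Things in the scene. Friction and masses are not known exactly. Their poses are not given: they have to be found in the camera images.
- cup: white footed cup (egg-cup shape) on the pan, 62 mm high, 60-130 g, round about its z (up). Origin: centre of underside. It stands on a foot-ring of 24 mm diameter, 5 mm high; over it the foot, its widest part, a disc of 42 mm diameter, 5 to 14 mm above the underside; then a stem and a bowl of 39 mm. Pushed on the foot it slides upright with under 2 N; on the bowl it rocks and topples.
- pan_center (a point): centre of the top face of the scale's round steel pan, 53 mm above the counter. The pan is flat and rimless, 122 mm in diameter, 5 mm thick, fixed, with two thin rings marked about this point, of 29 and 45 mm radius; the inner one is meant. Its yaw means nothing.
- scale: white kitchen scale, fixed on the counter. Origin: on the counter under the middle of the pan. Housing: -138 to +78 mm along its x, 85 mm to each side along its y, top 37 mm above the counter; the panel with keys and blank display is at its -x end (towards the robot, give or take the yaw).
- tare_key_top (a point): centre of the top of the round tare key: black, 24 mm diameter, top 43 mm above the counter, standing 6 mm proud of the panel; at x = -103 mm, y = -54 mm of the scale (the right-hand key seen from the robot). Pressed straight down.
- tare_key (a joint): travel of the tare key: 0 up, 0.0035 m fully down (about 4 N); springs back
- power_key_top (a point): centre of the top of the oblong power key: black, 14 by 28 mm, top 43 mm above the counter, at x = -103 mm, y = +54 mm of the scale (the left-hand key seen from the robot). Not to be pressed.
- power_key (a joint): travel of the power key: 0 up, 0.0035 m fully down; springs back
- spare_cup: bystander: a second cup just like the first, standing on the counter on the -y side of the scale; origin: centre of its underside
- teaspoon: bystander: steel measuring spoon, 140 mm long, lying on the counter on the +y side of the scale
- carton_flat: bystander: printed carton, 115 x 50 x 38 mm high, lying on the counter beyond the scale; origin: centre of its underside
- carton_small: bystander: printed carton, 60 x 42 x 42 mm, on the counter at the left; origin: centre of its underside
- mug: bystander: white mug, 80 mm diameter, 92 mm high, on the counter at the right; origin: centre of its underside
- tumbler: bystander: clear glass tumbler, 68 mm diameter, 85 mm high, on the counter at the right; origin: centre of its underside
- jar: bystander: amber glass jar with a steel lid, 72 mm diameter, 100 mm high, on the counter at the left; origin: centre of its underside
Mind the look-alikes: they are no part of the job. Leave any purple or red look-alike of the cup alone.

How it is judged:
By the outcome, as a careful person would: the job done as asked, in the order asked, and still so for the second after the job is handed in, with the robot touching nothing.
It also fails if it takes over 51 s, if anything falls off the work surface, if the arm or the gripper's body presses on something with over 40 N, if the wrist force passes 120 N, or if a joint passes its speed limit or range.

ROBOT

A 6-joint arm with a two-finger parallel gripper is mounted at the origin on the work surface. World frame = base frame: x ahead of the robot, y to its left, z up, the work surface at z = 0. Lengths are in m, angles in rad, forces in N, time in s.
With the tool pointing down it reaches from about 0.3 to 0.775 m from the base axis. Payload 14.6 kg.
Tool frame: the origin (TCP) lies at the very end of the fingers, on their centre line; the grasp point (between the pads) lies 19 mm behind it (ctrl.hold_point_z is the z of the grasp point in the tool frame, in m); z points along the fingers, y is the direction in which the jaws open and shut (so a half turn about z gives the same grasp; the last joint's range is limited). The gripper opens to 94 mm and grips with 3 to 60 N. Pads are 16 mm wide; open, the fingers measure 119 mm over their backs; the gripper's body (75 mm by 177 mm) begins 78 mm behind the grasp point.
Start: joints at [-1.272, 0.3, 1.521, -0, 1.321, -0.067], TCP at [0.197, -0.514, 0.177] pointing down, gripper open.
Joint ranges: [-3.03, 3.03], [-0.79, 2.21], [0.23, 2.52], [-1.04, 4.18], [0, 3.07], [-2.55, 2.55]. Speed limits (rad/s): [2.22, 2.22, 2.57, 3.14, 3.14, 3.14].

INTERFACE

Orientations are given as [roll, pitch, yaw] about the fixed x, y, z axes, in that order (R = Rz(yaw) Ry(pitch) Rx(roll)).
In Python, from station import ctrl, cams, hand_in gives the robot as it stands.
- The arm moves only by the tool servo_tool, never from a script. Its argument "rows" is a list of rows, each a list of 7 numbers: the shift along the world's x, y, z in m, then the turn, a rotation vector about the world's x, y, z in rad, then the gripper command: -1 is shut, 1 is fully open, values between are in proportion. A call has exactly 8 rows; each row is the pose to reach, as a shift and turn from the pose measured when the call began; what a row does not reach only later rows make up. A row lasts 1/12 s, in which the tool goes at most 41.7 mm and 7.16 degrees, less where a joint would pass 70% of its speed; a pose out of reach is approached as far as the arm can. A call with a gripper value outside its range is refused whole. The fingers move at their own pace and stop on an object; "newtons" is the grip in N (left out, the last holds). Time passes only in rows, so rows that repeat a pose let the fingers close, or fill a call up. It gives the time, the measured TCP pose, the force and the opening at its end, in the units of the state.
- ctrl.get_obs(): the state, without advancing time (a new reading comes with each control period).
- cams.camera(name): name is "scene" or "top" or "wrist"; returns a dict with "image" (384x512x3 uint8, red, green, blue), "depth" (384x512 float32, m along the optical axis (not along the pixel's ray), 0 where there is no reading), "fx", "fy", "cx", "cy" (pixels), "rvec" (rotation vector, rad) and "tvec" (3), from world to camera coordinates, as OpenCV has them; the wrist camera has in their place "hand_eye" (4x4, takes a point from camera to tool coordinates, whose origin is the TCP and whose axes are the flange's). Camera axes: x right, y down, z forward; pixel columns grow to the right and rows downward; lengths in m; the calibration is good to about 2 mm. A picture is of the moment at which its call begins: read the wrist's pose just before it.
- hand_in(): hands the job in, once; it reports no verdict.
Trained networks look in a picture, given as the dict that the camera call returned (one of the last four; its "shot" number tells which), for a name from the list of things; names that differ only in an ending like _2 or _b are one class to them, and where a whole thing is asked for, a point or a joint stands for the part that bears it (a point fixed in the world has none). Each returns a list of dicts, best first, with "p" (0 to 1); they miss things now and then, are a little off and sometimes report something else, mostly with a low value. They report only what shows in the picture. A call takes as long as a camera call. They do not tell look-alikes from the thing itself.
- cams.spot_in(picture, name): "box" ([left, top, right, bottom] as shares, 0 to 1, of the picture: columns of its width, rows of its height, round what is visible of it).
- cams.place_of(picture, name): "at" ([column, row] as shares, 0 to 1, of the picture: columns of its width, rows of its height: a listed point, or the origin of a listed thing).
The state is a dict: "time_s": time; "qpos": joint angles; "joint_vel": joint speeds; "tau": joint torques, N m; "ee_pos": TCP position; "eef_rot": TCP orientation; "force": force on the tool from outside, world axes, zero at the start; "moment": the same for the moment, N m; "grip_width": finger opening in m.
Only numpy, scipy, OpenCV 4.12 (cv2) and the standard library are available. Lean on these libraries where they do the work, as an engineer would, in place of code of your own. Each camera call takes 0.05 s, during which the arm holds its last target.

## Working session

There is one attempt and no reset: what is moved stays moved. The work goes in short steps, Python scripts to look and compute and a tool call to move; the robot and the scene stay as the last step left them, time stands still between calls to the robot, and variables do not carry over. Pictures are saved under pics/ and viewed, and the job is handed in when it is done.

Besides the shell and the picture viewer there is one more tool, called after ">>>" as name(argument=value, ...) on one line, values as JSON. servo_tool: Moves the arm, as the interface text tells. Its arguments: {"type":"object","properties":{"rows":{"type":"array"},"newtons":{"type":"number"}},"required":["rows"]}

```bash
mkdir -p pics; ls
cat > h.py <<'E'
import numpy as np, cv2
from station import ctrl, cams, hand_in
def save(p,n): cv2.imwrite('pics/'+n, cv2.cvtColor(p['image'],cv2.COLOR_RGB2BGR))
def ray(p,u,v):
    R=cv2.Rodrigues(np.array(p['rvec'],float))[0]; t=np.array(p['tvec'],float).ravel()
    d=R.T@np.array([(u-p['cx'])/p['fx'],(v-p['cy'])/p['fy'],1.]); o=-R.T@t
    return o,d
def atz(p,u,v,z):
    o,d=ray(p,u,v); return o+d*(z-o[2])/d[2]
def proj(p,X):
    x,_=cv2.projectPoints(np.array(X,float).reshape(-1,3),np.array(p['rvec'],float),np.array(p['tvec'],float),np.array([[p['fx'],0,p['cx']],[0,p['fy'],p['cy']],[0,0,1.]]),None)
    return x[:,0]
Z={'cup':.053,'pan_center':.053,'scale':0,'tare_key_top':.043,'power_key_top':.043,'spare_cup':0}
def look(p,names):
    for n in names:
        for r in cams.place_of(p,n)[:3]:
            u,v=r['at'][0]*512,r['at'][1]*384
            print(n,round(r['p'],2),np.round([u,v],1),np.round(atz(p,u,v,Z[n]),4))
E
python3 - <<'E'
from h import *
o=ctrl.get_obs(); print(o)
for c in ['scene','top']:
    p=cams.camera(c); save(p,c+'0.png'); print(c,p['fx'],p['rvec'],p['tvec']); look(p,list(Z))
E
```

```text
pics
{'time_s': 0.0, 'qpos': array([-1.27159803e+00,  3.00483417e-01,  1.52160966e+00,  1.07056135e-05,
        1.32072573e+00, -6.66004620e-02]), 'joint_vel': array([-0.00141908, -0.0007575 , -0.00057664, -0.00074657,  0.00036989,
       -0.0012812 ]), 'tau': array([-1.27093477e-03, -5.31800687e+01, -3.52736199e+01,  7.07779988e-02,
        2.43757601e-02, -1.24771150e-04]), 'ee_pos': array([ 0.19663878, -0.51330776,  0.17656752]), 'eef_rot': array([-3.14036991e+00, -9.19485535e-05,  3.65796047e-01]), 'force': array([0.33865828, 0.05480981, 0.93841694]), 'moment': array([-0.06915227,  0.05578682, -0.01270476]), 'grip_width': 0.09395288347236856}
scene 353.3166067147922 [ 2.06509776  1.24478059 -0.50205212] [-0.27064352 -0.30905362  1.27791   ]
cup 0.74 [232.4 190.6] [ 0.5309 -0.0496  0.053 ]
cup 0.72 [289.4 178.8] [0.5598 0.102  0.053 ]
cup 0.69 [294.7 229.5] [0.7102 0.0229 0.053 ]
pan_center 0.57 [222.  197.6] [ 0.5412 -0.0829  0.053 ]
scale 0.76 [222.5 208.3] [ 0.5291 -0.0793  0.    ]
tare_key_top 0.5 [192.1 173.7] [ 0.4133 -0.1142  0.043 ]
tare_key_top 0.45 [ 89.4 261.5] [ 0.5751 -0.4064  0.043 ]
power_key_top 0.57 [230.4 172.8] [ 0.4573 -0.0212  0.043 ]
spare_cup 0.55 [162.5 220.2] [ 0.4964 -0.2299  0.    ]
top 490.214312370107 [ 2.1389103  -2.1992401   0.10424632] [0.01369556 0.60005248 1.33243125]
cup 0.78 [235.8 168.9] [0.669  0.0535 0.053 ]
cup 0.75 [206.6 230.1] [0.5036 0.1366 0.053 ]
cup 0.74 [207. 193.] [0.6047 0.1337 0.053 ]
pan_center 0.93 [289.9 215.4] [ 0.5372 -0.0906  0.053 ]
tare_key_top 0.46 [300.1 256.1] [ 0.4264 -0.1151  0.043 ]
power_key_top 0.56 [261.7 250.3] [ 0.4449 -0.0113  0.043 ]
spare_cup 0.71 [340.  235.4] [ 0.4799 -0.233   0.    ]
```

View pics/scene0.png

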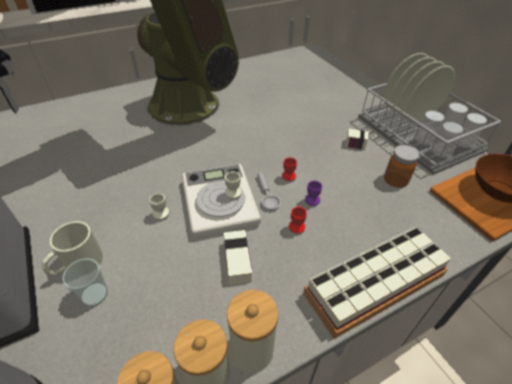

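View pics/top0.png

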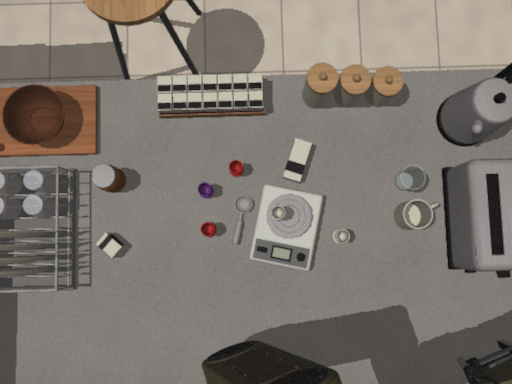

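Run:
```python
from h import *
for c,b in [('top',(235,175,365,285)),('scene',(140,150,280,250))]:
    p=cams.camera(c); im=p['image'][b[1]:b[3],b[0]:b[2],::-1]
    cv2.imwrite('pics/z%s.png'%c,cv2.resize(im,None,fx=5.5,fy=5.0 if 0 else 5.5,interpolation=cv2.INTER_CUBIC)[:600])
    d=p['depth']; 
    # points
    v,u=np.nonzero(d>0); z=d[v,u]; R=cv2.Rodrigues(np.array(p['rvec'],float))[0]
    X=(np.c_[(u-p['cx'])/p['fx']*z,(v-p['cy'])/p['fy']*z,z]-np.ravel(p['tvec']))@R
    m=(abs(X[:,0]-.53)<.13)&(abs(X[:,1]+.08)<.13)
    Y=X[m]
    for lo,hi in [(.03,.041),(.041,.047),(.049,.058),(.075,.09),(.105,.13)]:
        s=Y[(Y[:,2]>lo)&(Y[:,2]<hi)]
        if len(s)>2:
            e=cv2.minEnclosingCircle(s[:,:2].astype(np.float32)); print(c,lo,len(s),s.mean(0).round(4),np.round(e[0],4),round(e[1],4))
```

```text
top 0.03 2860 [ 0.502  -0.0769  0.0369] [ 0.5284 -0.0738] 0.1428
top 0.041 360 [ 0.4926 -0.0775  0.0427] [ 0.5289 -0.0424] 0.1561
top 0.049 1220 [ 0.534  -0.092   0.0535] [ 0.5406 -0.0401] 0.1445
top 0.075 91 [ 0.5427 -0.0567  0.0833] [ 0.5432 -0.057 ] 0.0156
top 0.105 45 [ 0.5421 -0.0555  0.1143] [ 0.5426 -0.0557] 0.0191
scene 0.03 2417 [ 0.5301 -0.0899  0.0353] [ 0.5272 -0.0752] 0.1418
scene 0.041 43 [ 0.4434 -0.0721  0.0421] [ 0.5013 -0.0783] 0.0952
scene 0.049 1139 [ 0.5425 -0.0949  0.0517] [ 0.5204 -0.1193] 0.0976
scene 0.075 27 [ 0.5454 -0.0545  0.0873] [ 0.5436 -0.0541] 0.0184
scene 0.105 102 [ 0.5461 -0.0547  0.1105] [ 0.5452 -0.054 ] 0.0199
```

```bash
ls pics
```

```text
scene0.png
top0.png
zscene.png
ztop.png
```

View pics/ztop.png

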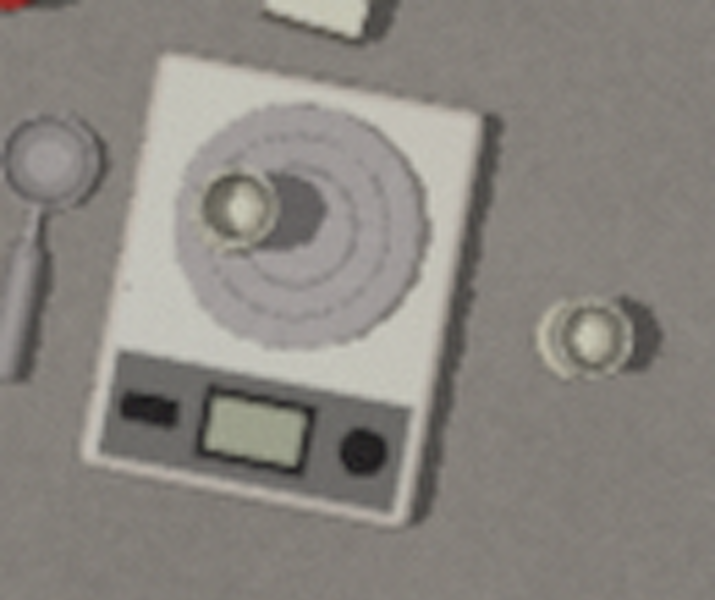

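View pics/zscene.png

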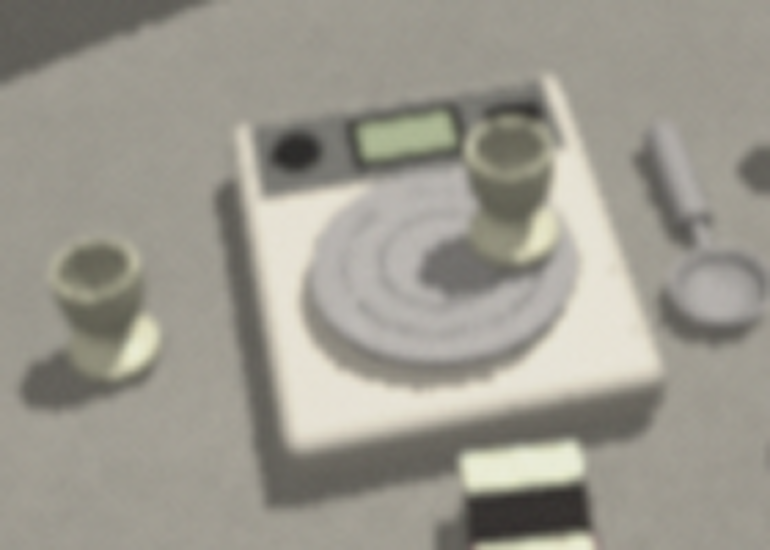

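```bash
cat > fit.py <<'E'
from h import *
from scipy.optimize import least_squares
def pts(p):
    d=p['depth']; v,u=np.nonzero(d>0); z=d[v,u]; R=cv2.Rodrigues(np.array(p['rvec'],float))[0]
    return u,v,(np.c_[(u-p['cx'])/p['fx']*z,(v-p['cy'])/p['fy']*z,z]-np.ravel(p['tvec']))@R
def dots(p,c,b,s,fn,pts):
    im=cv2.resize(np.ascontiguousarray(p['image'][b[1]:b[3],b[0]:b[2],::-1]),None,fx=s,fy=s,interpolation=cv2.INTER_CUBIC)
    for X,col in pts:
        for q in proj(p,X): 
            cv2.circle(im,(int((q[0]+.5-b[0])*s),int((q[1]+.5-b[1])*s)),1,col,-1)
    cv2.imwrite('pics/'+fn,im)
a=np.linspace(0,2*np.pi,90)
def circ(c,r,z): return np.c_[c[0]+r*np.cos(a),c[1]+r*np.sin(a),0*a+z]
E
python3 - <<'E'
from fit import *
g=np.array([.5375,-.09])
for c in ['top','scene']:
    p=cams.camera(c); u,v,X=pts(p)
    W=np.zeros(p['depth'].shape); W[v,u]=X[:,2]
    m=(W>.047).astype(np.uint8)
    E=[]
    for t in np.linspace(0,2*np.pi,120,endpoint=False):
        # radial walk in pan plane
        rs=np.arange(.045,.075,.0005)
        q=proj(p,np.c_[g[0]+rs*np.cos(t),g[1]+rs*np.sin(t),0*rs+.053])
        w=np.array([m[int(round(y)),int(round(x))] for x,y in q])
        if w[0] and not w[-1] and np.abs(np.diff(w.astype(int))).sum()==1:
            r=rs[np.argmin(w)]; E.append([g[0]+r*np.cos(t),g[1]+r*np.sin(t)])
    E=np.array(E)
    f=least_squares(lambda k:np.hypot(*(E-k[:2]).T)-k[2],[*g,.061],loss='soft_l1',f_scale=.001)
    f2=least_squares(lambda k:np.hypot(*(E-k[:2]).T)-.061,g,loss='soft_l1',f_scale=.001)
    print(c,len(E),f.x.round(4),f2.x.round(4),np.abs(f2.fun).mean().round(4))
    C=f2.x
    b=(235,175,365,285) if c=='top' else (150,150,270,240)
    dots(p,c,b,5.4 if c=='top' else 6.5,'f_%s.png'%c,[(circ(C,.061,.053),(0,0,255)),(circ(C,.029,.053),(0,255,0)),(circ(C,.045,.053),(0,255,255))]+
     [(circ([.544,-.055],r,.053+z),(255,0,255)) for r,z in((.021,.005),(.0195,.062))])
print(ctrl.get_obs()['time_s'])
E
```

```text
top 111 [ 0.5356 -0.0876  0.061 ] [ 0.5356 -0.0876] 0.0007
scene 104 [ 0.5401 -0.0867  0.0616] [ 0.5401 -0.0869] 0.001
0.9
```

View pics/f_top.png

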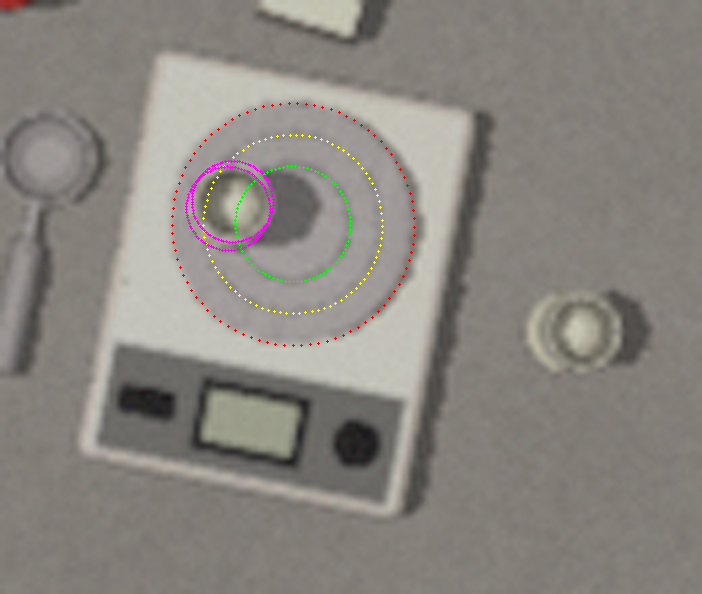

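View pics/f_scene.png

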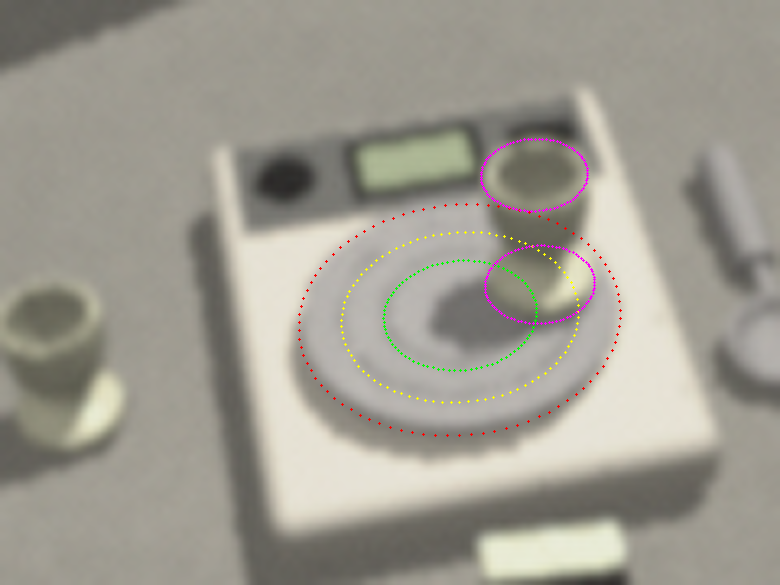

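>>> servo_tool(rows=[[0.024,0.034,0.01,0,0,0.12,-0.57],[0.048,0.068,0.02,0,0,0.24,-0.57],[0.072,0.102,0.02,0,0,0.36,-0.57],[0.096,0.136,0.02,0,0,0.48,-0.57],[0.12,0.17,0.02,0,0,0.6,-0.57],[0.144,0.204,0.02,0,0,0.72,-0.57],[0.168,0.238,0.02,0,0,0.84,-0.57],[0.19,0.27,0.02,0,0,0.96,-0.57]], newtons=10)

```text
time_s: 1.57
ee_pos: [0.3875, -0.2417, 0.1974]
eef_rot: [3.141, 0.0, 1.332]
force: [0.2, -0.7, -0.6]
grip_width: 0.0437
```

>>> servo_tool(rows=[[0.024,0.034,0,-0.02,0.004,0.01,-0.57],[0.048,0.068,0,-0.05,0.01,0.02,-0.57],[0.072,0.102,0,-0.08,0.015,0.03,-0.57],[0.096,0.136,0,-0.11,0.02,0.04,-0.57],[0.12,0.17,0,-0.14,0.025,0.05,-0.57],[0.144,0.204,0,-0.172,0.032,0.058,-0.57],[0.166,0.235,-0.02,-0.172,0.032,0.058,-0.57],[0.166,0.235,-0.05,-0.172,0.032,0.058,-0.57]])

```text
time_s: 2.23
ee_pos: [0.5572, -0.0017, 0.1489]
eef_rot: [3.131, 0.174, 1.393]
force: [0.3, -1.2, -1.2]
grip_width: 0.0201
```

Run:
```python
from fit import *
o=ctrl.get_obs(); print(o['ee_pos'].round(4),o['eef_rot'].round(4),o['grip_width'],o['time_s'])
from scipy.spatial.transform import Rotation as Ro
print(Ro.from_euler('xyz',o['eef_rot']).as_matrix().round(3))
t=o['ee_pos']
p=cams.camera('scene'); dots(p,0,(150,90,310,250),3.7,'g_scene.png',[(t[None],(0,0,255))])
p=cams.camera('top'); dots(p,0,(235,155,365,285),4.5,'g_top.png',[(t[None],(0,0,255))])
p=cams.camera('wrist'); save(p,'w.png')
```

```text
[ 0.5572 -0.0017  0.1489] [3.1307 0.1735 1.3931] 0.020050321099730695 2.2333
[[ 0.174  0.985 -0.02 ]
 [ 0.969 -0.175 -0.172]
 [-0.173  0.011 -0.985]]
```

View pics/g_scene.png

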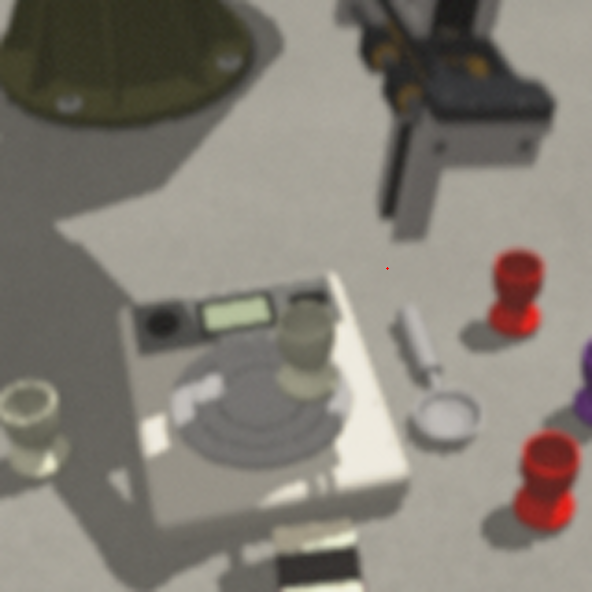

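View pics/w.png

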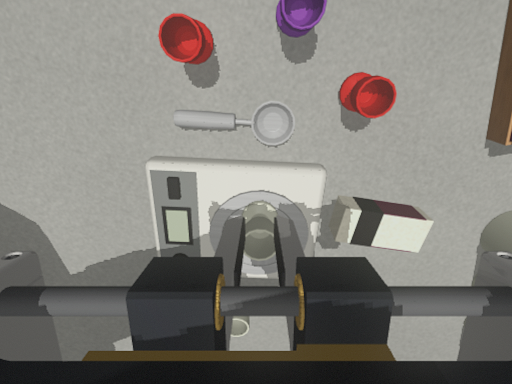

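Run:
```python
from fit import *
o=ctrl.get_obs(); print(o['ee_pos'].round(4),o['joint_vel'].round(3),o['time_s'])
t=o['ee_pos']
for c in ['scene','top']:
    p=cams.camera(c); u,v,X=pts(p); print(c,proj(p,t))
    m=(X[:,2]>.135)&(X[:,2]<.24)&(np.hypot(X[:,0]-t[0],X[:,1]-t[1])<.08)
    for lo in np.arange(.135,.24,.01):
        s=X[m&(X[:,2]>=lo)&(X[:,2]<lo+.01)]
        if len(s): print(lo.round(3),len(s),s.min(0).round(3),s.max(0).round(3))
```

```text
[ 0.5524 -0.0066  0.1459] [-0.033 -0.06  -0.041 -0.001  0.026 -0.009] 2.3833
scene [[251.47071525 162.39381477]]
0.165 3 [ 0.542 -0.002  0.174] [0.545 0.001 0.175]
0.175 41 [ 0.537 -0.011  0.175] [0.578 0.007 0.185]
0.185 54 [ 0.533 -0.01   0.185] [0.579 0.009 0.195]
0.195 66 [ 0.533 -0.011  0.195] [0.58  0.012 0.205]
0.205 60 [ 0.535 -0.007  0.205] [0.58  0.011 0.215]
0.215 62 [ 0.53  -0.006  0.215] [0.581 0.013 0.225]
0.225 45 [ 0.534 -0.004  0.225] [0.58  0.014 0.235]
0.235 17 [ 0.536 -0.002  0.236] [0.573 0.014 0.24 ]
top [[258.81838785 208.27905333]]
```

View pics/g_top.png

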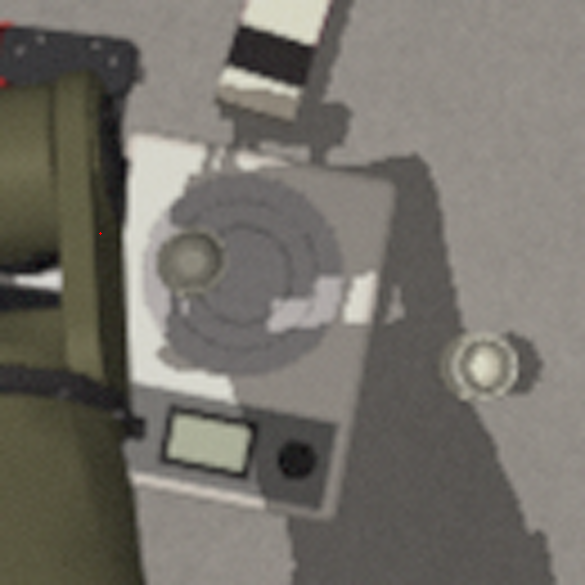

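Run:
```python
from fit import *
from scipy.spatial.transform import Rotation as Ro
print(ctrl.hold_point_z, [a for a in dir(ctrl) if a[0]!='_'])
o=ctrl.get_obs(); R=Ro.from_euler('xyz',o['eef_rot']).as_matrix(); t=o['ee_pos']
print(t.round(4),o['qpos'].round(4))
tl=lambda *q:(t+R@np.array(q))[None]
p=cams.camera('scene'); 
D=[]
for s in (1,-1):
  for y in (.010,.0225):
    for x in (-.008,.008):
      for z in (0,-.028): D.append((tl(x,s*y,z),(0,0,255) if z==0 else (0,255,0)))
dots(p,0,(210,90,310,190),6,'g2.png',D)
w=cams.camera('wrist'); print(np.array(w['hand_eye']).round(4),w['fx'],w['cx'],w['cy'])
H=np.linalg.inv(np.array(w['hand_eye']))
for s in (1,-1):
    for z in (0,-.028):
        q=H@np.array([0,s*.01,z,1]); print(s,z,(q[:2]/q[2]*w['fx']+[w['cx'],w['cy']]).round(1), q[2].round(3))
d=w['depth']; print(d[200:260:5,232:288:6].round(3))
```

```text
-0.0188 ['MotionError', 'get_obs', 'hold_point_z']
[ 0.5537 -0.0076  0.1491] [ 0.0131  0.3563  1.5242 -0.1799  1.2932  0.2473]
[[-8.000e-04 -9.656e-01 -2.602e-01  7.520e-02]
 [ 1.000e+00 -8.000e-04  1.000e-04  6.000e-04]
 [-3.000e-04 -2.602e-01  9.656e-01 -2.064e-01]
 [ 0.000e+00  0.000e+00  0.000e+00  1.000e+00]] 274.3232292216167 259.11455467042333 190.19052101527285
1 0 [270.9 213.9] 0.219
1 -0.028 [272.6 227.6] 0.192
-1 0 [245.8 213.9] 0.219
-1 -0.028 [244.  227.6] 0.192
[[0.321 0.322 0.322 0.308 0.308 0.309 0.314 0.322 0.322 0.323]
 [0.325 0.325 0.312 0.31  0.308 0.307 0.31  0.324 0.326 0.326]
 [0.328 0.329 0.312 0.309 0.306 0.308 0.311 0.314 0.329 0.328]
 [0.331 0.331 0.314 0.281 0.28  0.281 0.313 0.317 0.331 0.331]
 [0.181 0.181 0.186 0.273 0.271 0.27  0.277 0.334 0.183 0.181]
 [0.173 0.173 0.18  0.265 0.265 0.264 0.268 0.192 0.172 0.172]
 [0.164 0.165 0.179 0.301 0.304 0.304 0.298 0.191 0.166 0.165]
 [0.159 0.159 0.179 0.302 0.303 0.302 0.298 0.191 0.159 0.159]
 [0.152 0.152 0.179 0.295 0.298 0.297 0.291 0.192 0.154 0.152]
 [0.146 0.148 0.18  0.289 0.294 0.    0.285 0.275 0.15  0.146]
 [0.141 0.144 0.278 0.281 0.284 0.283 0.277 0.355 0.144 0.14 ]
 [0.137 0.138 0.356 0.356 0.357 0.357 0.357 0.356 0.138 0.136]]
```

View pics/g2.png

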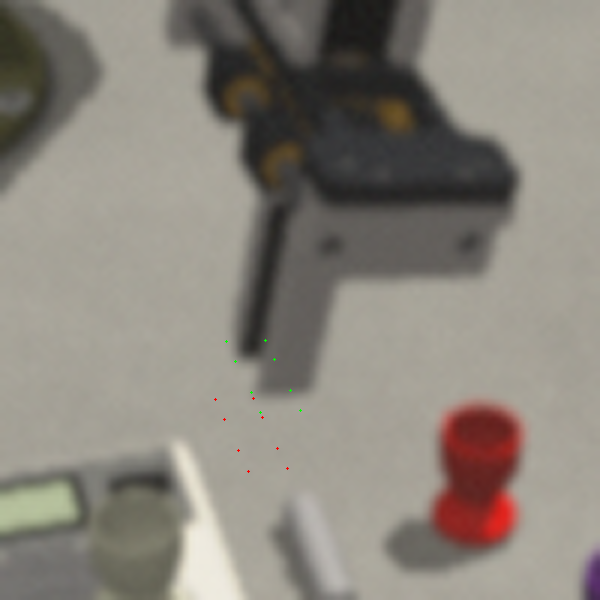

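Run:
```python
from fit import *
from scipy.spatial.transform import Rotation as Ro
o=ctrl.get_obs(); R=Ro.from_euler('xyz',o['eef_rot']).as_matrix(); t=o['ee_pos']
w=cams.camera('wrist'); H=np.array(w['hand_eye']); d=w['depth']
v,u=np.nonzero(d>0); z=d[v,u]
P=np.c_[(u-w['cx'])/w['fx']*z,(v-w['cy'])/w['fy']*z,z]@H[:3,:3].T+H[:3,3]
m=(abs(P[:,0])<.03)&(abs(P[:,1])<.04)&(P[:,2]<.02)&(P[:,2]>-.06)
for lo in np.arange(-.06,.02,.005):
    s=P[m&(P[:,2]>=lo)&(P[:,2]<lo+.005)]
    if len(s): print(lo.round(3),len(s),s.min(0).round(4),s.max(0).round(4))
print('tcp',t.round(4),o['time_s'])
p=cams.camera('scene'); u,v,X=pts(p); Q=(X-t)@R
m=(abs(Q[:,0])<.04)&(abs(Q[:,1])<.05)&(Q[:,2]<.02)&(Q[:,2]>-.06)
for lo in np.arange(-.06,.02,.005):
    s=Q[m&(Q[:,2]>=lo)&(Q[:,2]<lo+.005)]
    if len(s): print('scene',lo.round(3),len(s),s.min(0).round(4),s.max(0).round(4))
# wrist world cloud: check pan z etc
W=P@R.T+t
g=W[(np.hypot(W[:,0]-.538,W[:,1]+.088)<.055)]
h=np.histogram(g[:,2],bins=np.arange(.02,.13,.004)); print(h[0],h[1][:-1].round(3))
g=W[(abs(W[:,0]-.55)<.2)&(abs(W[:,1]-.12)<.2)]; h=np.histogram(g[:,2],bins=np.arange(-.04,.06,.004)); print(h[0],h[1][:-1].round(3))
```

```text
-0.06 155 [-0.0077 -0.0212 -0.06  ] [ 0.0096  0.023  -0.055 ]
-0.055 182 [-0.0082 -0.0212 -0.055 ] [ 0.0098  0.0227 -0.05  ]
-0.05 122 [ 0.0069 -0.0211 -0.05  ] [ 0.0097  0.0229 -0.045 ]
-0.045 151 [-0.0086 -0.0213 -0.045 ] [ 0.0097  0.0229 -0.04  ]
-0.04 113 [ 0.0041 -0.0212 -0.04  ] [ 0.0097  0.023  -0.0351]
-0.035 73 [-0.0084 -0.0188 -0.0349] [ 0.0096  0.0188 -0.0301]
-0.03 40 [-0.008  -0.0132 -0.0298] [ 0.009   0.0143 -0.0265]
tcp [ 0.5539 -0.0078  0.1495] 2.5833
scene -0.06 27 [-0.0076 -0.0207 -0.0597] [ 0.0105  0.0242 -0.0553]
scene -0.055 33 [-0.0083 -0.0188 -0.0549] [ 0.0112  0.024  -0.05  ]
scene -0.05 25 [-0.0079 -0.0186 -0.0499] [ 0.0102  0.0241 -0.0451]
scene -0.045 28 [-0.008  -0.0182 -0.0448] [ 0.0109  0.0235 -0.04  ]
scene -0.04 28 [-0.008  -0.0191 -0.04  ] [ 0.0109  0.0238 -0.0353]
scene -0.035 15 [-0.008  -0.0131 -0.035 ] [ 0.0018  0.0175 -0.0301]
scene -0.03 5 [-0.007  -0.0106 -0.0288] [ 0.0024  0.0141 -0.0267]
[   0    0    0    3    1    0    0  502 1232    9   71  305  133    4
    9   84  102   97  115  109  126  121  133  205    0    0    0] [0.02  0.024 0.028 0.032 0.036 0.04  0.044 0.048 0.052 0.056 0.06  0.064
 0.068 0.072 0.076 0.08  0.084 0.088 0.092 0.096 0.1   0.104 0.108 0.112
 0.116 0.12  0.124]
[    0     0     0     0     0     0     0     0     1 45602  7419   444
   714  1411   857   211   927  1173  3354  5101   471   226   971  1369] [-0.04  -0.036 -0.032 -0.028 -0.024 -0.02  -0.016 -0.012 -0.008 -0.004
 -0.     0.004  0.008  0.012  0.016  0.02   0.024  0.028  0.032  0.036
  0.04   0.044  0.048  0.052]
```

>>> servo_tool(rows=[[-0.02,-0.002,0,0,0,0,-0.57],[-0.04,-0.004,0,0,0,0,-0.57],[-0.058,-0.006,-0.01,0,0,0,-0.57],[-0.058,-0.006,-0.04,0,0,0,-0.57],[-0.058,-0.006,-0.07,0,0,0,-0.57],[-0.058,-0.006,-0.088,0,0,0,-0.57],[-0.058,-0.006,-0.095,0,0,0,-0.57],[-0.058,-0.006,-0.1,0,0,0,-0.57]])

```text
time_s: 3.35
ee_pos: [0.4959, -0.0139, 0.0491]
eef_rot: [3.134, 0.175, 1.387]
force: [-0.6, 0.0, 0.8]
grip_width: 0.0202
```

>>> servo_tool(rows=[[0,0,-0.001,0,0,0,-0.57],[0,0,-0.003,0,0,0,-0.57],[0,0,-0.005,0,0,0,-0.57],[0,0,-0.007,0,0,0,-0.57],[0,0,-0.008,0,0,0,-0.57],[0,0,-0.009,0,0,0,-0.57],[0,0,-0.009,0,0,0,-0.57],[0,0,-0.009,0,0,0,-0.57]])

```text
time_s: 4.02
ee_pos: [0.4959, -0.0139, 0.0402]
eef_rot: [3.134, 0.175, 1.387]
force: [0.0, 0.4, 0.5]
grip_width: 0.0199
```

>>> servo_tool(rows=[[0,0,-0.001,0,0,0,-0.57],[0,0,-0.002,0,0,0,-0.57],[0,0,-0.003,0,0,0,-0.57],[0,0,-0.004,0,0,0,-0.57],[0,0,-0.004,0,0,0,-0.57],[0,0,-0.005,0,0,0,-0.57],[0,0,-0.005,0,0,0,-0.57],[0,0,-0.005,0,0,0,-0.57]])

```text
time_s: 4.68
ee_pos: [0.4959, -0.0139, 0.0351]
eef_rot: [3.134, 0.175, 1.387]
force: [0.6, -0.1, -0.2]
grip_width: 0.0201
```

>>> servo_tool(rows=[[0.01,0.001,0,0,0,0,-0.57],[0.025,0.003,-0.001,0,0,0,-0.57],[0.04,0.005,-0.001,0,0,0,-0.57],[0.052,0.007,-0.001,0,0,0,-0.57],[0.0565,0.003,-0.001,0,0,0,-0.57],[0.0555,-0.003,-0.001,0,0,0,-0.57],[0.0543,-0.009,-0.001,0,0,0,-0.57],[0.0536,-0.013,-0.001,0,0,0,-0.57]])

```text
time_s: 5.35
ee_pos: [0.5486, -0.0279, 0.034]
eef_rot: [3.135, 0.175, 1.387]
force: [-0.0, -0.4, 0.2]
grip_width: 0.0204
```

```bash
cat > see.py <<'E'
import sys
from fit import *
n=sys.argv[1]
o=ctrl.get_obs(); print(o['ee_pos'].round(4),o['force'].round(2),o['time_s'])
p=cams.camera('scene'); dots(p,0,(165,140,285,240),6,n+'s.png',[])
w=cams.camera('wrist'); save(w,n+'w.png')
u,v,X=pts(p); s=X[(X[:,2]>.105)&(X[:,2]<.118)&(np.hypot(X[:,0]-.54,X[:,1]+.075)<.05)]
print('rim',len(s),np.round(cv2.minEnclosingCircle(s[:,:2].astype(np.float32))[0],4),s.mean(0).round(4))
E
python3 see.py a
```

```text
[ 0.5486 -0.0279  0.034 ] [-0.05 -0.36  0.22] 5.35
rim 108 [ 0.5445 -0.055 ] [ 0.5465 -0.0552  0.1101]
```

View pics/as.png

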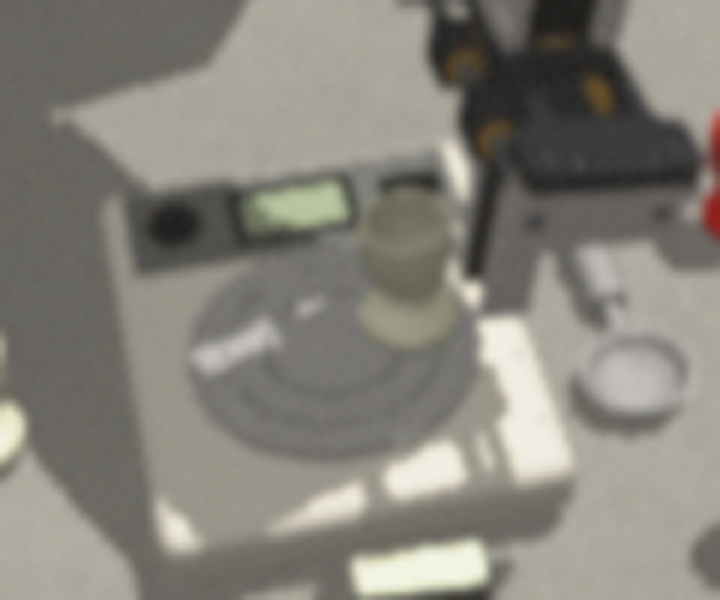

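View pics/aw.png

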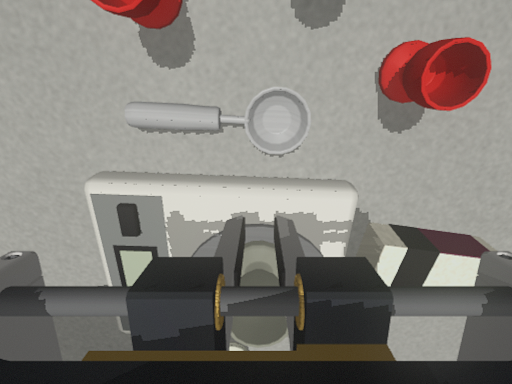

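>>> servo_tool(rows=[[-0.0003,-0.002,0,0,0,0,-0.57],[-0.0007,-0.004,0,0,0,0,-0.57],[-0.001,-0.006,0,0,0,0,-0.57],[-0.0013,-0.008,0,0,0,0,-0.57],[-0.0017,-0.01,0,0,0,0,-0.57],[-0.002,-0.012,0,0,0,0,-0.57],[-0.0023,-0.014,0,0,0,0,-0.57],[-0.0025,-0.015,0,0,0,0,-0.57]])

```text
time_s: 6.12
ee_pos: [0.5464, -0.043, 0.0342]
eef_rot: [3.134, 0.175, 1.386]
force: [0.1, 1.0, 0.0]
grip_width: 0.02
```

```bash
python3 see.py b
```

```text
[ 0.5464 -0.043   0.0342] [0.15 0.99 0.01] 6.1167
rim 127 [ 0.5469 -0.0526] [ 0.5448 -0.0564  0.1106]
```

View pics/bs.png

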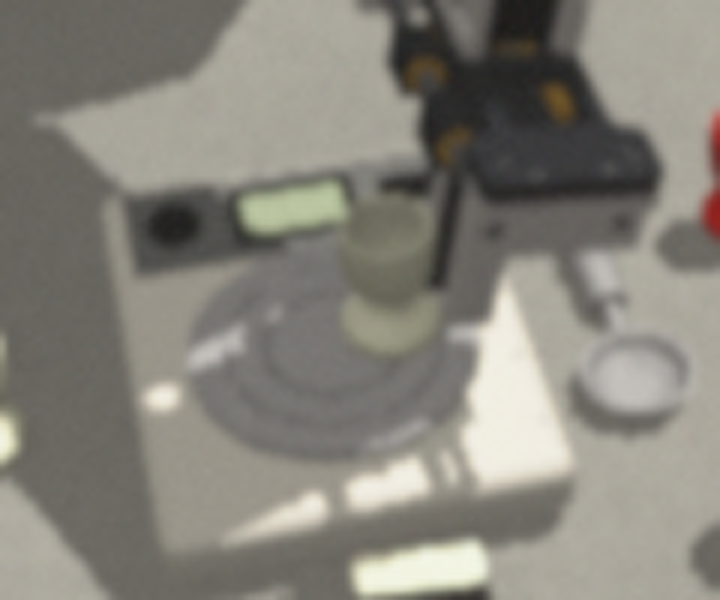

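>>> servo_tool(rows=[[-0.0003,-0.001,0,0,0,0,-0.57],[-0.0006,-0.003,0,0,0,0,-0.57],[-0.001,-0.0055,0,0,0,0,-0.57],[-0.0014,-0.008,0,0,0,0,-0.57],[-0.0019,-0.0105,0,0,0,0,-0.57],[-0.0023,-0.013,0,0,0,0,-0.57],[-0.0027,-0.015,0,0,0,0,-0.57],[-0.0029,-0.016,0,0,0,0,-0.57]])

```text
time_s: 6.88
ee_pos: [0.5434, -0.0593, 0.0342]
eef_rot: [3.134, 0.175, 1.386]
force: [0.7, 1.3, -0.7]
grip_width: 0.0201
```

```bash
cat >> see.py <<'E'
b=(165,140,285,240)
C=(.540,-.087)
dots(p,0,b,6,n+'d.png',[(circ(C,.061,.053),(0,0,255)),(circ(C,.029,.053),(0,255,0))])
E
python3 see.py c
```

```text
[ 0.5434 -0.0593  0.0342] [ 0.72  1.33 -0.74] 6.8833
rim 130 [ 0.5466 -0.0692] [ 0.5411 -0.0746  0.1102]
```

View pics/cd.png

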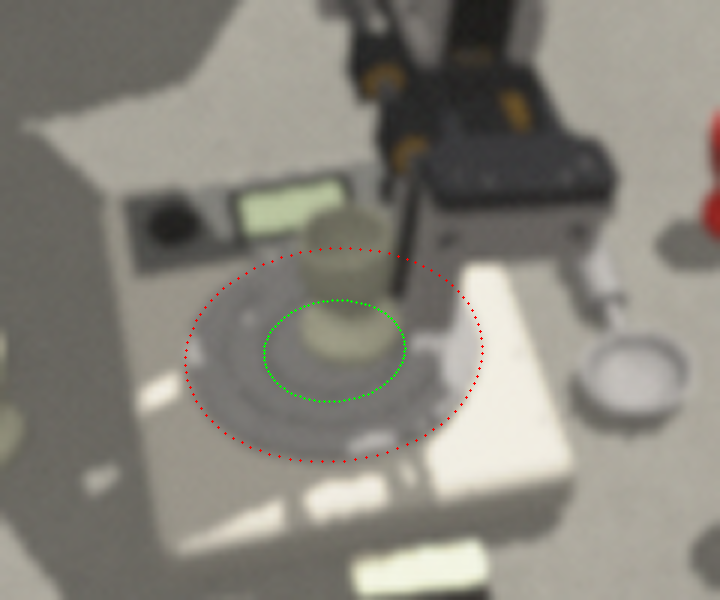

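>>> servo_tool(rows=[[-0.0002,-0.001,0,0,0,0,-0.57],[-0.0004,-0.002,0,0,0,0,-0.57],[-0.0006,-0.003,0,0,0,0,-0.57],[-0.0008,-0.004,0,0,0,0,-0.57],[-0.001,-0.005,0,0,0,0,-0.57],[-0.0012,-0.006,0,0,0,0,-0.57],[-0.0013,-0.0065,0,0,0,0,-0.57],[-0.0013,-0.0065,0,0,0,0,-0.57]])

```text
time_s: 7.65
ee_pos: [0.5421, -0.0658, 0.0343]
eef_rot: [3.134, 0.175, 1.386]
force: [-0.3, 0.1, 0.5]
grip_width: 0.02
```

>>> servo_tool(rows=[[0.001,0.006,0,0,0,0,-0.57],[0.004,0.02,0,0,0,0,-0.57],[0.008,0.04,0.005,0,0,0,-0.57],[0.012,0.065,0.03,0,0,0,-0.57],[0.012,0.085,0.06,0,0,0,-0.57],[0.012,0.11,0.09,0,0,0,-0.57],[0.012,0.14,0.1,0,0,0,-0.57],[0.012,0.17,0.1,0,0,0,-0.57]])

```text
time_s: 8.32
ee_pos: [0.5551, 0.106, 0.1377]
eef_rot: [3.129, 0.173, 1.384]
force: [0.1, 0.3, -0.3]
grip_width: 0.02
```

```bash
cat > chk.py <<'E'
import sys
from fit import *
n=sys.argv[1]
p=cams.camera('top')
u,v,X=pts(p); s=X[(X[:,2]>.105)&(X[:,2]<.122)&(np.hypot(X[:,0]-.54,X[:,1]+.085)<.04)]
print('top rim',len(s),np.round(cv2.minEnclosingCircle(s[:,:2].astype(np.float32))[0],4))
look(p,['cup','pan_center','tare_key_top','power_key_top'])
dots(p,0,(235,175,365,285),5.4,n+'t.png',[])
E
python3 see.py e; python3 chk.py e
```

```text
[0.5551 0.106  0.1377] [ 0.05  0.32 -0.34] 8.3167
rim 111 [ 0.5393 -0.0851] [ 0.5411 -0.086   0.1103]
top rim 55 [ 0.5376 -0.0871]
cup 0.69 [288.  214.2] [ 0.5406 -0.0855  0.053 ]
cup 0.61 [235.7 170.1] [0.6656 0.0538 0.053 ]
cup 0.4 [204.7 231.3] [0.5005 0.1418 0.053 ]
pan_center 0.97 [289.4 212.8] [ 0.5443 -0.0894  0.053 ]
tare_key_top 0.48 [299.2 256.2] [ 0.4262 -0.1127  0.043 ]
power_key_top 0.56 [262.2 249.5] [ 0.4471 -0.0127  0.043 ]
```

View pics/ed.png

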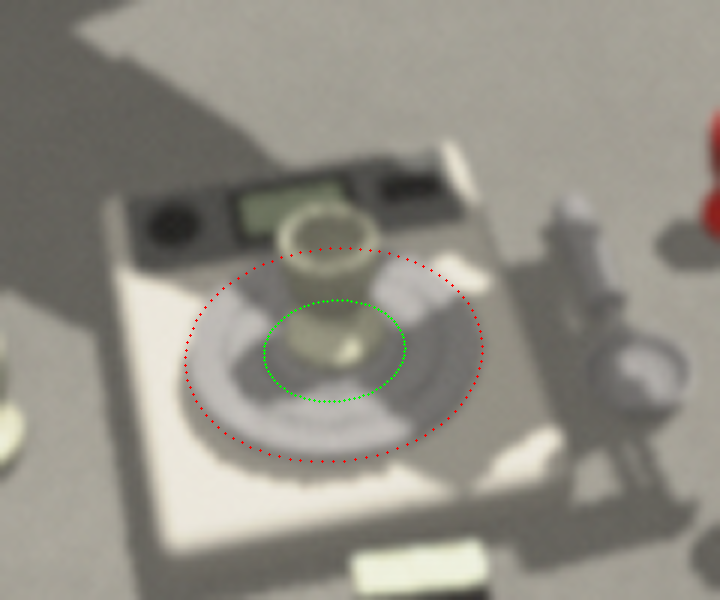

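View pics/et.png

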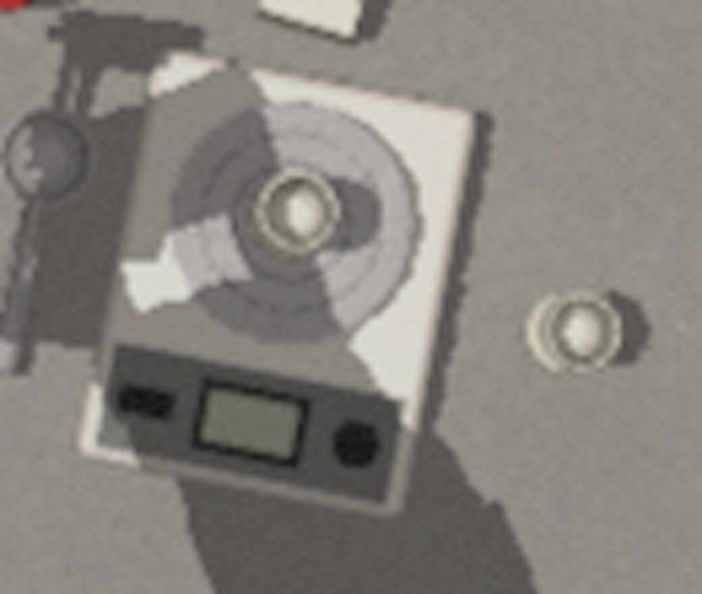

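Run:
```python
from fit import *
for c in ['scene','top']:
    p=cams.camera(c); im=p['image'].astype(int).max(2)
    u,v,X=pts(p)
    K=[]
    for n,g in [('t',(.427,-.119)),('p',(.4465,-.013))]:
        q=proj(p,[g[0],g[1],.043])[0]
        x0,y0=np.round(q).astype(int); r=8
        sub=im[y0-r:y0+r+1,x0-r:x0+r+1]; 
        th=(sub.min()+np.median(sub))/2
        m=(sub<th).astype(np.uint8); k,l,st,ce=cv2.connectedComponentsWithStats(m)
        i=min(range(1,k),key=lambda j:np.hypot(*(ce[j]-r))-st[j,4]*.05)
        px=ce[i]+[x0-r,y0-r]; w=atz(p,px[0],px[1],.0425); K.append(w); print(c,n,px.round(1),st[i],w.round(4))
    d=K[1]-K[0]; yaw=np.arctan2(-d[0],d[1]); print('yaw',yaw, np.hypot(*d[:2]))
    cc=(K[0]+K[1])/2+.103*np.array([np.cos(yaw),np.sin(yaw),0]); print('pan from keys',cc.round(4))
```

```text
scene t [193.5 177.1] [ 6  5  8  7 48] [ 0.4272 -0.1156  0.0425]
scene p [232.5 170.9] [ 5  7 11  5 44] [ 0.4522 -0.0127  0.0425]
yaw -0.2381850616329317 0.10589478756178547
pan from keys [ 0.5398 -0.0884  0.0425]
top t [300.5 256.7] [ 3  5  8  8 53] [ 0.4247 -0.1161  0.0425]
top p [261.5 249. ] [ 3  4 10  7 45] [ 0.4486 -0.011   0.0425]
yaw -0.22269726402924025 0.10782037046683371
pan from keys [ 0.5371 -0.0863  0.0425]
```

>>> servo_tool(rows=[[-0.01,-0.015,0.01,0.06,-0.011,0,-1],[-0.025,-0.04,0.02,0.115,-0.021,0,-1],[-0.04,-0.065,0.02,0.172,-0.032,0,-1],[-0.055,-0.095,0.02,0.172,-0.032,0,-1],[-0.075,-0.125,0.02,0.172,-0.032,0,-1],[-0.095,-0.155,0.02,0.172,-0.032,0,-1],[-0.11,-0.185,0.02,0.172,-0.032,0,-1],[-0.129,-0.21,0.02,0.172,-0.032,0,-1]])

```text
time_s: 9.43
ee_pos: [0.424, -0.1087, 0.1542]
eef_rot: [3.134, 0.0, 1.383]
force: [0.2, -0.3, -0.4]
grip_width: 0.0004
```

>>> servo_tool(rows=[[0,-0.006,0,0,0,-0.12,-1],[0,-0.01,0,0,0,-0.24,-1],[0,-0.012,0,0,0,-0.36,-1],[0,-0.012,0,0,0,-0.48,-1],[0,-0.012,0,0,0,-0.6,-1],[0,-0.012,0,0,0,-0.72,-1],[0,-0.012,0,0,0,-0.84,-1],[0,-0.012,0,0,0,-0.96,-1]])

```text
time_s: 10.1
ee_pos: [0.4238, -0.1212, 0.1542]
eef_rot: [3.134, 0.0, 0.416]
force: [0.0, 0.7, 0.4]
grip_width: 0.0005
```

>>> servo_tool(rows=[[0.002,0.005,0,0,0,-0.12,-1],[0.002,0.005,-0.01,0,0,-0.24,-1],[0.002,0.005,-0.03,0,0,-0.36,-1],[0.002,0.005,-0.055,0,0,-0.42,-1],[0.002,0.005,-0.08,0,0,-0.42,-1],[0.002,0.005,-0.1,0,0,-0.42,-1],[0.002,0.005,-0.11,0,0,-0.42,-1],[0.002,0.005,-0.11,0,0,-0.42,-1]])

```text
time_s: 10.77
ee_pos: [0.4247, -0.1162, 0.0427]
eef_rot: [3.135, 0.003, -0.005]
force: [-1.0, 0.9, 0.3]
grip_width: 0.0003
```

Run:
```python
from fit import *
from scipy.spatial.transform import Rotation as Ro
o=ctrl.get_obs(); R=Ro.from_euler('xyz',o['eef_rot']).as_matrix(); t=o['ee_pos']; print(t.round(4),o['time_s'])
w=cams.camera('wrist'); save(w,'kw.png')
H=np.array(w['hand_eye']); d=w['depth']; v,u=np.nonzero(d>0); z=d[v,u]
P=np.c_[(u-w['cx'])/w['fx']*z,(v-w['cy'])/w['fy']*z,z]@H[:3,:3].T+H[:3,3]
m=(abs(P[:,0])<.03)&(abs(P[:,1])<.04)&(P[:,2]<-.015)&(P[:,2]>-.045)
for lo in np.arange(-.045,-.015,.005):
    s=P[m&(P[:,2]>=lo)&(P[:,2]<lo+.005)]
    if len(s): print(lo.round(3),len(s),s.min(0).round(4),s.max(0).round(4))
p=cams.camera('scene'); dots(p,0,(165,110,285,210),6,'ks.png',[((t+R@[0,0,-.0265])[None],(0,0,255)),(circ((.426,-.116),.012,.043),(0,255,0))])
W=P@R.T+t
for n,zz in (('tare',.043),):
    g=W[(np.hypot(W[:,0]-.426,W[:,1]+.116)<.03)&(W[:,2]>.0405)&(W[:,2]<.047)]
    if len(g): print(n,len(g),g.min(0).round(4),g.max(0).round(4))
```

```text
[ 0.4247 -0.1162  0.0427] 10.7667
-0.045 119 [ 0.008  -0.0112 -0.045 ] [ 0.0106  0.0128 -0.04  ]
-0.04 92 [ 0.0075 -0.0114 -0.04  ] [ 0.0105  0.0129 -0.035 ]
-0.035 72 [ 0.0078 -0.0089 -0.035 ] [ 0.0105  0.0111 -0.03  ]
-0.03 15 [ 0.008  -0.0037 -0.0298] [ 0.0102  0.0046 -0.0266]
tare 351 [ 0.4216 -0.1288  0.0405] [ 0.4353 -0.1062  0.0434]
```

View pics/ks.png

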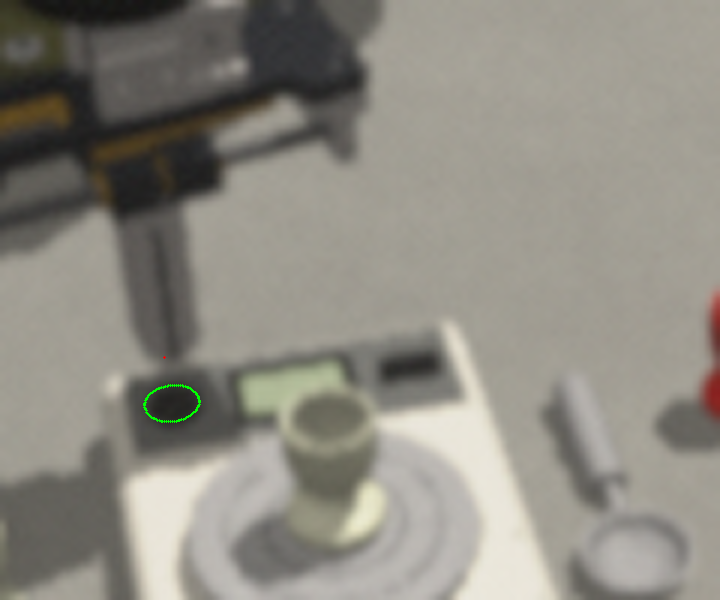

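View pics/kw.png

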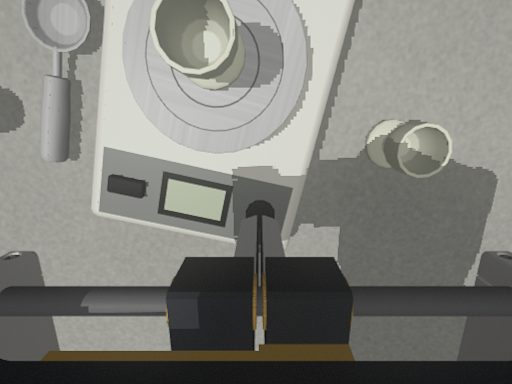

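>>> servo_tool(rows=[[0,-0.001,-0.003,0,0,0,-1],[0,-0.001,-0.007,0,0,0,-1],[0,-0.001,-0.011,0,0,0,-1],[0,-0.001,-0.015,0,0,0,-1],[0,-0.001,-0.018,0,0,0,-1],[0,-0.001,-0.02,0,0,0,-1],[0,-0.001,-0.022,0,0,0,-1],[0,-0.001,-0.022,0,0,0,-1]])

```text
time_s: 11.53
ee_pos: [0.4259, -0.1175, 0.0226]
eef_rot: [3.134, 0.0, -0.004]
force: [0.2, 1.0, 0.4]
grip_width: 0.0001
```

>>> servo_tool(rows=[[0,0,-0.001,0,0,0,-1],[0,0,-0.002,0,0,0,-1],[0,0,-0.003,0,0,0,-1],[0,0,-0.004,0,0,0,-1],[0,0,-0.005,0,0,0,-1],[0,0,-0.006,0,0,0,-1],[0,0,-0.006,0,0,0,-1],[0,0,-0.006,0,0,0,-1]])

```text
time_s: 12.2
ee_pos: [0.4259, -0.1175, 0.0166]
eef_rot: [3.134, 0.001, -0.004]
force: [0.0, -0.2, 0.9]
grip_width: 0.0001
```

>>> servo_tool(rows=[[0,0,-0.0005,0,0,0,-1],[0,0,-0.001,0,0,0,-1],[0,0,-0.0015,0,0,0,-1],[0,0,-0.002,0,0,0,-1],[0,0,-0.002,0,0,0,-1],[0,0,-0.002,0,0,0,-1],[0,0,-0.002,0,0,0,-1],[0,0,-0.002,0,0,0,-1]])

```text
time_s: 12.87
ee_pos: [0.4259, -0.1175, 0.0146]
eef_rot: [3.134, 0.0, -0.004]
force: [-0.6, -0.1, 1.6]
grip_width: 0.0002
```

>>> servo_tool(rows=[[0,0,-0.0005,0,0,0,-1],[0,0,-0.001,0,0,0,-1],[0,0,-0.0015,0,0,0,-1],[0,0,-0.002,0,0,0,-1],[0,0,-0.002,0,0,0,-1],[0,0,-0.002,0,0,0,-1],[0,0,-0.002,0,0,0,-1],[0,0,-0.002,0,0,0,-1]])

```text
time_s: 13.53
ee_pos: [0.426, -0.1175, 0.0127]
eef_rot: [3.134, 0.0, -0.004]
force: [-0.4, -0.3, 2.8]
grip_width: 0.0004
```

>>> servo_tool(rows=[[0,0,-0.0003,0,0,0,-1],[0,0,-0.0006,0,0,0,-1],[0,0,-0.0009,0,0,0,-1],[0,0,-0.0012,0,0,0,-1],[0,0,-0.0012,0,0,0,-1],[0,0,-0.0012,0,0,0,-1],[0,0,-0.0012,0,0,0,-1],[0,0,-0.0012,0,0,0,-1]])

```text
time_s: 14.2
ee_pos: [0.426, -0.1175, 0.0115]
eef_rot: [3.134, 0.0, -0.004]
force: [-1.6, 1.0, 3.6]
grip_width: 0.0003
```

>>> servo_tool(rows=[[0,0,-0.0003,0,0,0,-1],[0,0,-0.0006,0,0,0,-1],[0,0,-0.0009,0,0,0,-1],[0,0,-0.0012,0,0,0,-1],[0,0,-0.0012,0,0,0,-1],[0,0,-0.0012,0,0,0,-1],[0,0,-0.0012,0,0,0,-1],[0,0,-0.0012,0,0,0,-1]])

```text
time_s: 14.87
ee_pos: [0.4261, -0.1175, 0.0111]
eef_rot: [3.134, 0.0, -0.004]
force: [-7.1, 2.9, 19.2]
grip_width: 0.0008
```

>>> servo_tool(rows=[[0,0,0.002,0,0,0,-1],[0,0,0.005,0,0,0,-1],[0,0,0.01,0,0,0,-1],[0,0,0.025,0,0,0,-1],[0,0,0.05,0,0,0,-1],[0,0,0.08,0,0,0,-1],[0,0,0.11,0,0,0,-1],[0,0,0.14,0,0,0,-1]])

```text
time_s: 15.53
ee_pos: [0.4258, -0.1174, 0.1526]
eef_rot: [3.134, 0.0, -0.004]
force: [0.1, 0.5, 0.3]
grip_width: 0.0005
```

>>> servo_tool(rows=[[-0.01,-0.02,0.03,0,0,0,-1],[-0.025,-0.05,0.05,0,0,0,-1],[-0.04,-0.085,0.05,0,0,0,-1],[-0.055,-0.12,0.05,0,0,0,-1],[-0.075,-0.155,0.05,0,0,0,-1],[-0.09,-0.19,0.05,0,0,0,-1],[-0.105,-0.22,0.05,0,0,0,-1],[-0.12,-0.24,0.05,0,0,0,-1]])

```text
time_s: 16.2
ee_pos: [0.3044, -0.3596, 0.2026]
eef_rot: [3.134, 0.0, -0.005]
force: [-0.0, 0.2, -0.3]
grip_width: 0.0004
```

```bash
python3 see.py z; python3 chk.py z
python3 - <<'E'
from fit import *
p=cams.camera('scene'); save(p,'zfull.png')
u,v,X=pts(p)
for n,g in (('tare',(.425,-.117)),('power',(.449,-.012))):
    m=np.hypot(X[:,0]-g[0],X[:,1]-g[1])<.006; print(n,X[m][:,2].round(4))
E
```

```text
[ 0.3044 -0.3596  0.2026] [-0.02  0.2  -0.28] 16.2
rim 108 [ 0.5414 -0.0845] [ 0.541  -0.086   0.1105]
top rim 54 [ 0.5374 -0.0869]
cup 0.73 [209.1 228.9] [0.5067 0.1297 0.053 ]
cup 0.68 [206.6 191.4] [0.6092 0.1348 0.053 ]
cup 0.58 [234.7 167.7] [0.6724 0.0564 0.053 ]
pan_center 0.88 [290.  214.9] [ 0.5386 -0.0909  0.053 ]
pan_center 0.55 [114.5 181.1] [0.6446 0.3868 0.053 ]
pan_center 0.27 [114.1 247.2] [0.4644 0.3876 0.053 ]
tare_key_top 0.46 [297.9 257.5] [ 0.4228 -0.109   0.043 ]
power_key_top 0.51 [262.1 250.4] [ 0.4446 -0.0124  0.043 ]
power_key_top 0.29 [409.2 214.4] [ 0.5314 -0.4176  0.043 ]
tare [0.0411 0.0418 0.0407 0.0407 0.0418 0.0422 0.0428 0.0415 0.0417 0.0393
 0.0405]
power [0.0423 0.042  0.0425 0.0418 0.0418 0.0425 0.0411 0.04   0.0403 0.0397
 0.0393 0.0374 0.0372]
```

View pics/zd.png

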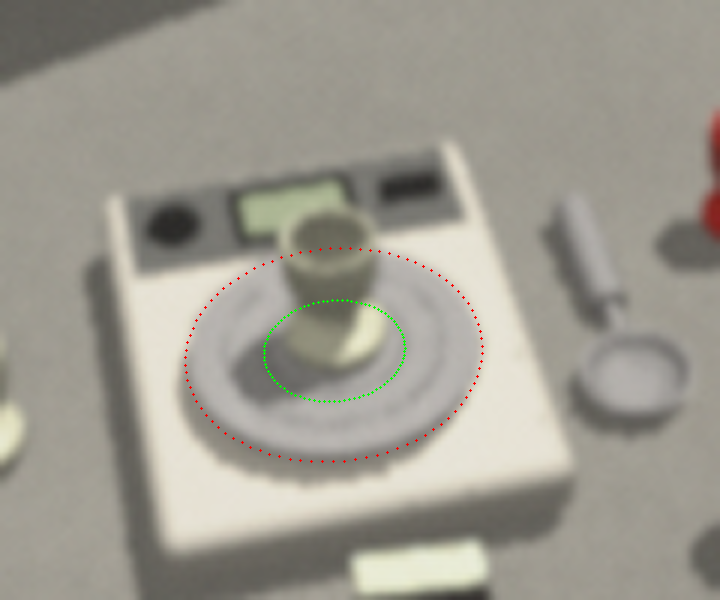

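View pics/zt.png

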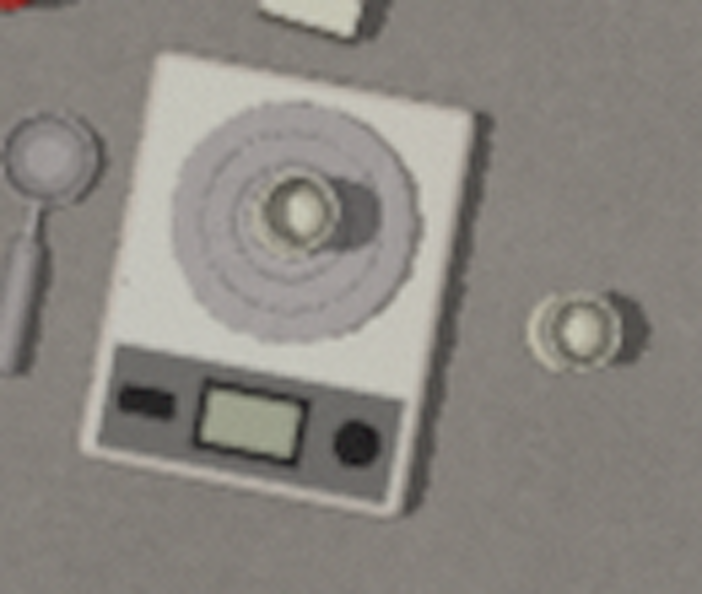

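View pics/zfull.png

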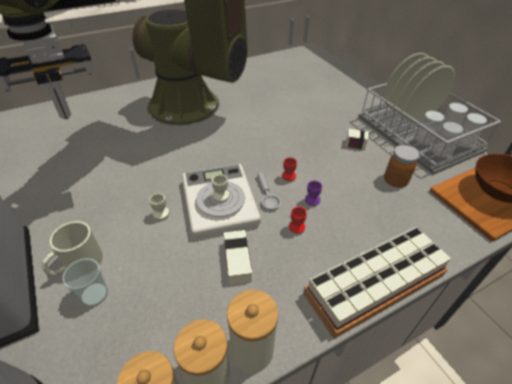

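```bash
python3 -c "
from station import hand_in; print(hand_in())"
```

```text
the job is handed in; nothing more can be done
None
```

The cup now stands upright in the middle of the pan, and the tare key has been pressed and released. I handed the job in at about 16.5 s of the 51 s allowed.

- **Cup:** I moved it about 33 mm with the slightly opened fingertips pushing low on the foot, in three gentle nudges. The scene and top cameras put it within about 2 mm of the pan centre, judged by its rim. Reading the foot edges in the top picture by eye gave up to about 4 mm. The foot has 8 mm to spare inside the inner ring, so it is wholly inside by either measure.
- **Tare key:** I pressed it straight down until the force rose from about 4 N to 19 N at the stop, then let it go. Depth readings afterwards show the key tops at about 42 mm, so it is back up. The power key was not touched.
- **Rest of the counter:** In the last pictures the other objects looked unmoved. I compared these by eye and did not measure them. The arm was clear, with no force on the tool.

**Disagreements:**
- **Fingertip position:** The fingertips end about 26 mm short of the reported TCP, although the TCP is described as being at their very end. I found this from the depth images, and a slow descent over the scale housing met nothing where contact was due. I used the measured tip for both the push and the key press.
- **Camera readings:** The two cameras differed by 2 to 4 mm on absolute positions, so I compared the cup with the pan within the same picture.
- **Cup detection:** In the last top picture the network did not report the cup itself, only the red and purple look-alikes.

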